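Build the sieve stack on the shaker

TASK

Assemble the little steel test sieves on the sieve shaker for the next run, one piece at a time from the bottom up: first the closed pan in the shaker's seat, then the fine sieve on the pan, then the coarse sieve on the fine one, and last the lid on the coarse sieve. Each piece must be fully nested and level in the one below it, set down rather than dropped, and let go; leave the amber vial in front of the shaker, the timer behind it and the white jar on the left standing where they are.

Things in the scene. Friction and masses are not known exactly. Their poses are not given: they have to be found in the camera images.
- pan: Pan: steel cup 42 mm high with a closed smooth floor, 8 mm up, no mesh. Outside 58 mm dia.; wall 2.5 mm, bore 53 mm; lowest 8 mm a spigot, 48 mm dia. (42 at its foot); grasp the outside above this shoulder. Origin: underside centre, z up; stands loose. 140 g. Seated: spigot in the shaker's seat ring, origin at point shaker_seat.
- fine_sieve: Fine sieve: steel, 42 mm high, form of the pan but dense dark gauze across it 31 mm up. Outside 58 mm dia.; wall 2.5 mm, bore 53 mm; lowest 8 mm a spigot, 48 mm dia. (42 at its foot); grasp the outside above this shoulder. Origin: underside centre, z up; stands loose. 130 g. Nested on the pan, spigot in its bore, its origin is 34 mm over the pan's.
- coarse_sieve: Coarse sieve: steel, 66 mm high, the tallest, with an open grid (3 mm bars, 12 mm apart) 52 mm up that one sees through. Outside 58 mm dia.; wall 2.5 mm, bore 53 mm; lowest 8 mm a spigot, 48 mm dia. (42 at its foot); grasp the outside above this shoulder. Origin: underside centre, z up; stands loose. 170 g. Nested on the fine sieve its origin is 34 mm over that one's.
- sieve_lid: Lid: flat steel disc, 58 mm dia., 8 to 14 mm over the underside, below it a spigot of 48 mm dia. (42 at its foot); on top an upright black knob, 20 mm dia., 16 to 37 mm up: grasp this. Origin: underside centre, z up; stands loose. 90 g. Nested on the coarse sieve its origin is 58 mm over that one's.
- shaker_seat (a point): Where the pan's underside centre belongs; z up. Fixed sieve shaker: grey housing 120 x 120 x 37 mm, on it a round aluminium plate 88 mm across (top 42 mm over the worktop) and on that a steel seat ring, 58 mm outside, 53 mm inside, rim 54 mm over the worktop. The point is on the ring's axis, 8 mm below its rim.
- vial_red: Bystander, leave it: amber glass vial with a blue cap, 26 mm diameter, 100 mm high, loose, alone in front of the shaker. Origin: centre of the underside.
- timer: Bystander, leave it: light grey bench timer with a sloping face, 71 x 77 x 50 mm high, loose, behind the shaker. Mind the wall shelf that overhangs the worktop about 0.6 m up from here back (x over about 0.68 m). Origin: centre of the underside.
- jar_b1: Bystander, leave it: white reagent jar with a red screw cap, 44 mm diameter, 94 mm high, loose, at the left end of the work. Origin: centre of the underside.
There are look-alikes about, which are no part of the job. Leave any turquoise look-alike of the fine_sieve alone. Leave any blue look-alike of the pan alone.

How it is judged:
By the outcome, as a careful person would: the job done as asked, in the order asked, and still so for the second after the job is handed in, with the robot touching nothing.
It also fails if it takes over 99 s, if anything falls off the work surface, if the arm or the gripper's body presses on something with over 40 N, if the wrist force passes 120 N, or if a joint passes its speed limit or range.

ROBOT

A 6-joint arm with a two-finger parallel gripper is mounted at the origin on a cart in front of the work surface, level with it; the furniture and walls round the work are solid. World frame = base frame: x ahead of the robot, y to its left, z up, the work surface at z = 0. Lengths are in m, angles in rad, forces in N, time in s.
With the tool pointing down it reaches from about 0.3 to 0.85 m from the base axis. Payload 5.4 kg.
Tool frame: the origin (TCP) lies on the centre line of the jaws, within the pads' length; the fingertips stand 22 mm ahead of it and the grasp point (between the pads) lies 3 mm ahead of it; z points along the fingers, y is the line along which they close (so a half turn about z gives the same grasp; the last joint's range is limited). The gripper opens to 85 mm and grips with 20 to 120 N. Pads are 22 mm wide; open, the fingers measure 114 mm over their backs; the gripper's body (76 mm by 85 mm) begins 54 mm behind the grasp point. The pads swing forward as they close: fully open they stand 13 mm farther back than shut.
Start: joints at [1.056, 0.158, 1.597, -0, 1.386, -0.21], TCP at [0.173, 0.548, 0.223] pointing down, gripper open.
Joint ranges: [-2.91, 2.91], [-0.94, 2.29], [0.18, 2.7], [-1.29, 4.43], [0.17, 2.64], [-3, 3]. Speed limits (rad/s): [2.57, 2.57, 3.14, 3.14, 3.14, 3.14].

INTERFACE

Orientations are given as [roll, pitch, yaw] about the fixed x, y, z axes, in that order (R = Rz(yaw) Ry(pitch) Rx(roll)).
In Python, from plant import sensors, snapshot, camera_info, r gives the robot as it stands.
- The arm moves only by the tool carry_out, never from a script. Its argument "moves" is a list of rows, each a list of 6 numbers: the shift along the tool's x, y, z as a fraction of full scale, then the turn, a rotation vector about the tool's x, y, z as a fraction of full scale. In form: [[x, y, z, ax, ay, az], ...]. A call has 1 to 20 rows; each row is the pose to reach, as a shift and turn from the pose commanded when the call began, along the tool's axes at that moment; what a row does not reach only later rows make up. Full scale, the value 1, is 0.1 m for a shift and 45 degrees for a turn. A row lasts 1/8 s, in which the tool goes at most 62.5 mm and 10.7 degrees, less where a joint would pass 70% of its speed; a pose out of reach is approached as far as the arm can. A call with a number of a shift or a turn outside -1 to 1 is refused whole. A call with a gripper value outside its range is refused whole. "fingers" is the closure in counts, from 0 (fully open) to 255 (shut), set as the call begins (left out, the last holds). The fingers move at their own pace and stop on an object; the grip force is fixed at half the most. Time passes only in rows, so rows that repeat a pose let the fingers close. It gives the time, the measured TCP pose, the force, the opening and the grip force at its end, in the units of the state.
- sensors.observe(): the state, without advancing time (a new reading comes with each control period).
- snapshot(name): name is "side" or "top"; returns the picture (480x640x3 uint8, red, green, blue); there is no depth.
- camera_info(name): a dict with "K" (3x3 intrinsics, pixels), "R" (3x3) and "t" (3): a world point X has camera coordinates R X + t. Camera axes: x right, y down, z forward; pixel columns grow to the right and rows downward; lengths in m; the calibration is good to about 2 mm. A picture is of the moment at which its call begins. camera_info takes no time and is no camera call.
- r.finish_job(): hands the job in; it is judged then, once.
The state is a dict: "time_s": time; "qpos": joint angles; "joint_velocities": joint speeds; "joint_efforts": joint torques, N m; "tool_pos": TCP position; "eef_rot": TCP orientation; "ft_force": force on the tool from outside, world axes, zero at the start; "wrist_torque": the same for the moment, N m; "grip_width": finger opening in m; "grasp_force": force on a finger pad.
Only numpy, scipy, OpenCV 4.12 (cv2) and the standard library are available. Lean on these libraries where they do the work, as an engineer would, in place of code of your own. Each camera call takes 0.05 s, during which the arm holds its last target. There are 200 camera calls.

## Working session

There is one attempt and no reset: what is moved stays moved. The work goes in short steps, Python scripts to look and compute and a tool call to move; the robot and the scene stay as the last step left them, time stands still between calls to the robot, and variables do not carry over. Pictures are saved under pics/ and viewed, at most 14 in all, crops included, and the job is handed in when it is done.

Besides the shell and the picture viewer there is one more tool, called after "Call:" as name(argument=value, ...), one argument or row to a line, values as JSON. carry_out: Moves the arm, as the interface text tells. Its arguments: {"type":"object","properties":{"moves":{"type":"array"},"fingers":{"type":"number"}},"required":["moves"]}

```bash
mkdir -p pics
python3 - <<'E'
from plant import sensors, snapshot, camera_info, r
import cv2
for n in("side","top"):
    cv2.imwrite(f"pics/{n}0.png",snapshot(n)[:,:,::-1]); c=camera_info(n); print(n,c["K"].round(1).tolist(),(-c["R"].T@c["t"]).round(3),c["R"].round(2).tolist())
print(sensors.observe())
E
```

```text
side [[440.2, 0.0, 323.6], [0.0, 440.2, 237.7], [0.0, 0.0, 1.0]] [ 0.315 -0.613  0.62 ] [[0.94, -0.33, 0.0], [-0.2, -0.6, -0.77], [0.26, 0.73, -0.63]]
top [[567.5, 0.0, 311.9], [0.0, 567.5, 243.4], [0.0, 0.0, 1.0]] [0.249 0.034 1.32 ] [[-0.02, -1.0, -0.0], [-0.97, 0.02, -0.22], [0.22, -0.0, -0.97]]
{'time_s': 0.1, 'qpos': array([ 1.05587827e+00,  1.58971273e-01,  1.59813776e+00, -1.36420755e-05,
        1.38617784e+00, -2.10088188e-01]), 'joint_velocities': array([ 1.12631781e-03, -9.32368103e-04, -1.52482598e-03, -5.59990663e-05,
       -8.83654064e-04,  6.66167993e-04]), 'joint_efforts': array([ 7.38274116e-05, -3.96993184e+01, -3.32337177e+01, -2.20860406e-04,
        4.19690448e-03,  4.72222283e-06]), 'tool_pos': array([0.17231054, 0.54798647, 0.22180789]), 'eef_rot': array([-3.13993289e+00, -3.40211669e-04,  2.83676502e+00]), 'ft_force': array([0.17091447, 0.35286137, 0.55483567]), 'wrist_torque': array([-0.03148414, -0.03338217,  0.03582559]), 'grasp_force': 0.0, 'grip_width': 0.085369329266618}
```

View pics/side0.png

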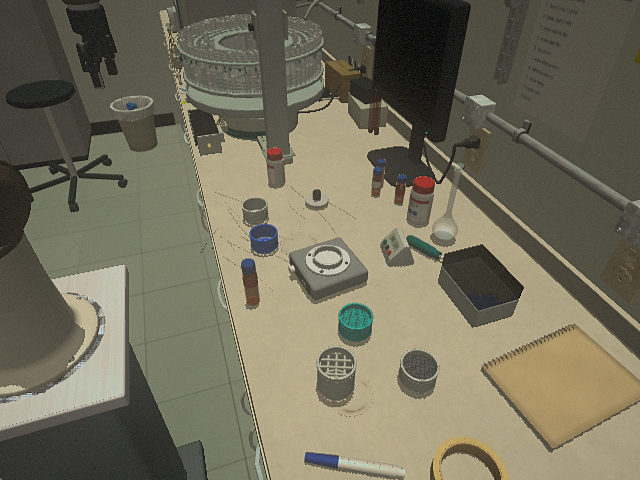

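View pics/top0.png

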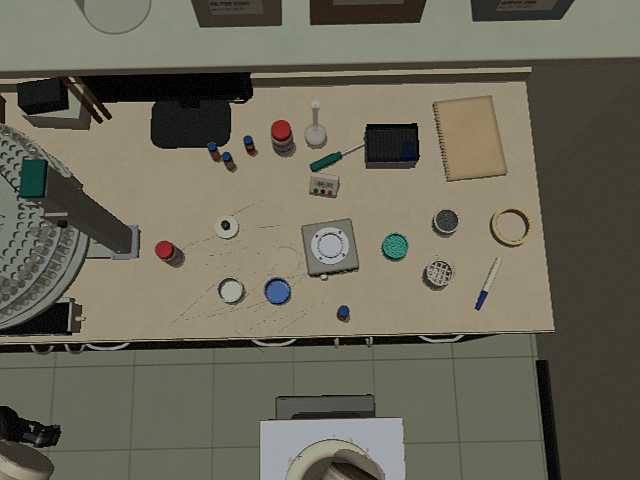

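The side view shows the pan at (255,210), blue look-alike (264,238), lid (316,199), seat (328,260), turquoise look-alike (355,321), coarse sieve (336,372) and fine sieve (418,370). In the top view the pan is at (231,291), lid (227,227), seat (330,245), fine (445,221) and coarse (439,273). Next I locate them from their rims.

```bash
cat > h.py <<'E'
from plant import sensors, snapshot, camera_info, r
import cv2, numpy as np
def ray(n,uv):
    c=camera_info(n); d=c["R"].T@np.linalg.inv(c["K"])@np.array([*uv,1.]); return -c["R"].T@c["t"],d
def onplane(n,uv,z):
    o,d=ray(n,uv); return (o+d*(z-o[2])/d[2])[:2]
def proj(n,X):
    c=camera_info(n); p=c["K"]@(c["R"]@np.asarray(X,float)+c["t"]); return p[:2]/p[2]
E
python3 - <<'E'
from h import *
T=cv2.imread("pics/top0.png");S=cv2.imread("pics/side0.png")
P={"pan":((231,290),(255,204),.042),"lid":((227,227),(316,199),.02),"seat":((330,245),(328,260),.054),"fine":((445,221),(418,360),.042),"coarse":((439,272),(336,360),.066)}
rows=[[],[]]
for k,(t,s,z) in P.items():
    print(k,onplane("top",t,z).round(4),onplane("side",s,z).round(4))
    for i,(I,p) in enumerate(((T,t),(S,s))):
        c=I[p[1]-32:p[1]+32,p[0]-32:p[0]+32]; rows[i].append(cv2.resize(c,(156,156),interpolation=cv2.INTER_NEAREST))
cv2.imwrite("pics/crop.png",np.vstack([np.hstack(x) for x in rows]))
E
```

```text
pan [0.437  0.2194] [0.441  0.2199]
lid [0.5907 0.2336] [0.5896 0.2251]
seat [ 0.5339 -0.0077] [ 0.5307 -0.0259]
fine [ 0.5879 -0.2773] [ 0.5901 -0.276 ]
coarse [ 0.4639 -0.2493] [ 0.4634 -0.2504]
```

View pics/crop.png

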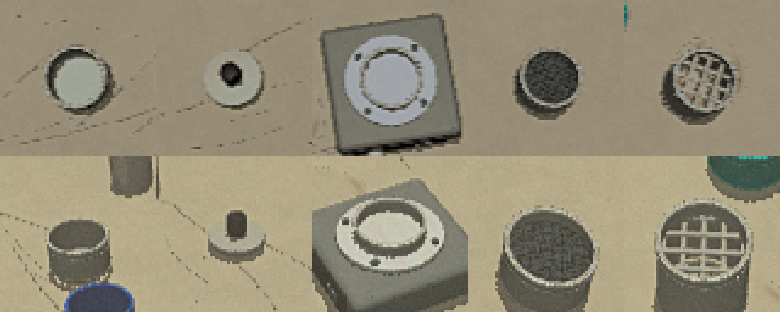

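The crops show every rim clearly. The first row is the top view and the second the side view, and the seat's ring and plate stand out bright. I refine the centres with brightness masks and ellipses.

Run:
```python
from h import *
I={"top":cv2.imread("pics/top0.png"),"side":cv2.imread("pics/side0.png")}
def blob(n,p,f,h=32):
    c=I[n][p[1]-h:p[1]+h,p[0]-h:p[0]+h].astype(int); m=f(c).astype(np.uint8)
    L,lab,st,ce=cv2.connectedComponentsWithStats(m,connectivity=8)
    i=1+np.argmax(st[1:,4]); q=np.argwhere(lab==i)[:,::-1].astype(np.float32)
    e=cv2.fitEllipse(cv2.convexHull(q)); return np.array(e[0])+np.array(p)-h,e[1],st[i]
# table colour is warm: saturation r-b separates grey/steel from the table
for n,p,k,z in (("top",(330,245),"plate",.042),("top",(231,290),"pan",.042),("top",(227,227),"lid",.014),("top",(445,221),"fine",.042),("top",(439,272),"coarse",.066),
              ("side",(328,260),"plate",.042),("side",(255,204),"pan",.042),("side",(316,199),"lid",.014),("side",(418,360),"fine",.042),("side",(336,360),"coarse",.066)):
    br=[] 
    p0=I[n][p[1]-28:p[1]+28,p[0]-28:p[0]+28].astype(int)
    tb=np.median(p0.sum(2))
    for t in ((500,530,560) if n=="top" else (540,580,620)):
        try:
            c,ax,st=blob(n,p,lambda c:(c.sum(2)>t)); br.append((t,c.round(1).tolist(),np.round(ax,1).tolist(),onplane(n,c,z).round(4).tolist()))
        except Exception as e: br.append(str(e)[:20])
    print(n,k,tb,*br,sep="\n   ")
```

```text
top
   plate
   351.0
   (500, [327.7, 255.2], [14.9, 28.8], [0.5128, -0.0022])
   OpenCV(4.12.0) /io/o
   attempt to get argma
top
   pan
   412.0
   OpenCV(4.12.0) /io/o
   OpenCV(4.12.0) /io/o
   attempt to get argma
top
   lid
   409.0
   OpenCV(4.12.0) /io/o
   attempt to get argma
   attempt to get argma
top
   fine
   409.0
   OpenCV(4.12.0) /io/o
   OpenCV(4.12.0) /io/o
   attempt to get argma
top
   coarse
   413.0
   OpenCV(4.12.0) /io/o
   attempt to get argma
   attempt to get argma
side
   plate
   379.0
   (540, [327.3, 257.3], [13.7, 24.8], [0.5366, -0.0055])
   (580, [333.6, 260.6], [25.1, 31.8], [0.5451, -0.0185])
   OpenCV(4.12.0) /io/o
side
   pan
   486.0
   OpenCV(4.12.0) /io/o
   OpenCV(4.12.0) /io/o
   attempt to get argma
side
   lid
   488.0
   attempt to get argma
   attempt to get argma
   attempt to get argma
side
   fine
   482.0
   OpenCV(4.12.0) /io/o
   OpenCV(4.12.0) /io/o
   OpenCV(4.12.0) /io/o
side
   coarse
   474.5
   OpenCV(4.12.0) /io/o
   OpenCV(4.12.0) /io/o
   OpenCV(4.12.0) /io/o
```

```bash
cat > m.py <<'E'
from h import *
P=[("top",(330,245),"plate",.042),("top",(231,290),"pan",.042),("top",(227,227),"lid",.014),("top",(445,221),"fine",.042),("top",(439,272),"coarse",.066),
("side",(328,260),"plate",.042),("side",(255,204),"pan",.042),("side",(316,199),"lid",.014),("side",(418,360),"fine",.042),("side",(336,360),"coarse",.066)]
I={"top":cv2.imread("pics/top0.png"),"side":cv2.imread("pics/side0.png")}
out=[[],[]]
for n,p,k,z in P:
    h=32;c=I[n][p[1]-h:p[1]+h,p[0]-h:p[0]+h].astype(int)
    s=c[...,2]-c[...,0]; t=np.median(np.r_[s[0],s[-1]]) if k!="plate" else (45 if n=="top" else 50)
    m=(s<0.6*t)
    if k=="plate": m&=c.sum(2)>(400 if n=="top" else 400)
    m=m.astype(np.uint8)
    L,lab,st,ce=cv2.connectedComponentsWithStats(m,connectivity=4)
    i=1+np.argmax(st[1:,4]);q=np.argwhere(lab==i)[:,::-1]
    e=cv2.fitEllipse(cv2.convexHull(q.astype(np.float32)))
    u=np.array(e[0])+p-h
    print(n,k,t,u.round(1),np.round(e[1],1),st[i].tolist(),onplane(n,u,z).round(4))
    out[n=="side"].append(cv2.resize(((lab==i)*255).astype(np.uint8),(156,156),interpolation=cv2.INTER_NEAREST))
cv2.imwrite("pics/mask.png",np.vstack([np.hstack(x) for x in out]))
E
python3 m.py
```

```text
top plate 45 [329.7 245.1] [36.4 37.8] [13, 14, 38, 37, 940] [ 0.5364 -0.0073]
top pan 32.0 [230.2 290.1] [26.9 29.1] [17, 18, 30, 29, 579] [0.4369 0.2211]
top lid 32.0 [227.3 228.2] [19.5 24.8] [20, 23, 24, 21, 336] [0.5893 0.2338]
top fine 32.0 [445.2 221.9] [26. 29.] [19, 20, 28, 28, 583] [ 0.5857 -0.2777]
top coarse 32.0 [437.4 274. ] [27.6 32.5] [15, 19, 32, 31, 403] [ 0.4594 -0.2454]
side plate 50 [327.4 259.2] [30.1 44.4] [10, 17, 44, 30, 744] [ 0.535  -0.0108]
side pan 42.0 [254.9 212.4] [28.1 32.9] [19, 25, 27, 30, 577] [0.4339 0.188 ]
side lid 44.0 [316.5 200.2] [21.4 23.8] [21, 22, 24, 22, 291] [0.592  0.2284]
side fine 43.0 [417.7 373.5] [42.5 51. ] [11, 21, 42, 43, 1400] [ 0.5781 -0.2972]
side coarse 22.0 [353.2 330.6] [21. 31.] [34, 0, 30, 14, 348] [ 0.5082 -0.2077]
```

View pics/mask.png

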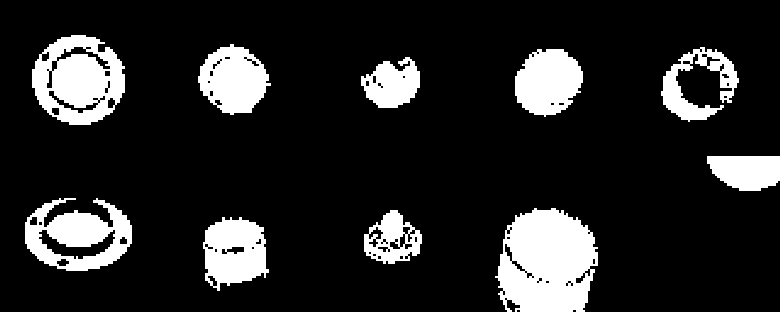

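The masks show the plate whole in both views at top (329.7,245.1) and side (327.4,259.2), while the piece masks include some wall. For the rims I use the extremes read from the crop.

Run:
```python
from h import *
print("pan",onplane("side",(255.6,204.4),.042),"fine",onplane("side",(419.3,364.5),.042),"coarse",onplane("side",(336.8,362.9),.066),"ring",onplane("side",(328,255.5),.054))
# knob top: side crop knob top centre (236,214)
print("lidknob",onplane("side",(316-32+ (236-156)/2.4375,199-32+(214-156)/2.4375),.037), onplane("top",(227-32+(231-156)/2.4375,227-32+71/2.4375),.037))
print("fine top",onplane("top",(445-32+(549-468)/2.4375,221-32+77/2.4375),.042),"coarse top",onplane("top",(439-32+(707-624)/2.4375,272-32+78/2.4375),.066))
```

```text
pan [0.44199938 0.21791838] fine [ 0.58807786 -0.28387521] coarse [ 0.46273974 -0.25554384] ring [ 0.53505455 -0.01370128]
lidknob [0.59472519 0.23396205] [0.59320046 0.23398777]
fine top [ 0.58886663 -0.28021284] coarse top [ 0.46378747 -0.25392335]
```

Call:
carry_out(
  moves=[
    [0,0,0,0,0,0.2],
    [0,0,0,0,0,0.4],
    [0,0,0,0,0,0.6],
    [0,0,0,0,0,0.8],
    [0,0,0,0,0,0.8],
  ],
  fingers=0,
)

```text
time_s: 0.72
tool_pos: [0.1724, 0.5482, 0.2222]
eef_rot: [-3.141, 0.0, 2.21]
ft_force: [0.1, -0.5, 0.4]
grip_width: 0.0855
grasp_force: 0.0
```

Call:
carry_out(
  moves=[
    [0,0,0,0,0,0.2],
    [0,0,0,0,0,0.4],
    [0,0,0,0,0,0.6],
    [0,0,0,0,0,0.812],
    [0,0,0,0,0,0.812],
    [0,0,0,0,0,0.812],
  ],
)

```text
time_s: 1.48
tool_pos: [0.1725, 0.5484, 0.2225]
eef_rot: [-3.141, 0.0, 1.575]
ft_force: [0.8, -0.4, 0.2]
grip_width: 0.0855
grasp_force: 0.0
```

Call:
carry_out(
  moves=[
    [-0.4,0.33,0,0,0,0],
    [-0.82,0.67,0,0,0,0],
    [-0.82,0.67,0,0,0,0],
  ],
)

```text
time_s: 1.85
tool_pos: [0.2414, 0.4645, 0.2227]
eef_rot: [3.141, 0.001, 1.569]
ft_force: [0.6, 0.6, 1.1]
grip_width: 0.0853
grasp_force: 0.0
```

Call:
carry_out(
  moves=[
    [-0.4,0.33,0,0,0,0],
    [-0.82,0.67,0,0,0,0],
    [-0.82,0.67,0,0,0,0],
  ],
)

```text
time_s: 2.22
tool_pos: [0.3081, 0.383, 0.2229]
eef_rot: [3.141, 0.0, 1.569]
ft_force: [-0.4, 1.2, 1.0]
grip_width: 0.0856
grasp_force: 0.0
```

Call:
carry_out(
  moves=[
    [-0.4,0.33,0,0,0,0],
    [-0.82,0.67,0,0,0,0],
    [-0.82,0.67,0,0,0,0],
  ],
)

```text
time_s: 2.6
tool_pos: [0.3749, 0.3015, 0.2229]
eef_rot: [3.141, -0.0, 1.569]
ft_force: [-0.5, 1.0, -0.9]
grip_width: 0.0851
grasp_force: 0.0
```

Call:
carry_out(
  moves=[
    [-0.4,0.33,0,0,0,0],
    [-0.82,0.67,0,0,0,0],
    [-0.82,0.67,0.4,0,0,0],
    [-0.82,0.67,0.8,0,0,0],
    [-0.82,0.67,0.8,0,0,0],
    [-0.82,0.67,0.8,0,0,0],
  ],
)

```text
time_s: 3.35
tool_pos: [0.4411, 0.2218, 0.1443]
eef_rot: [3.14, -0.001, 1.573]
ft_force: [0.2, 0.5, 0.9]
grip_width: 0.0856
grasp_force: 0.0
```

Run:
```python
from h import *
o=sensors.observe(); print(o["tool_pos"],o["eef_rot"],o["qpos"].round(2))
a=snapshot("side")[:,:,::-1];b=snapshot("top")[:,:,::-1]
cv2.imwrite("pics/a.png",np.hstack([cv2.resize(x,(400,400)) for x in (a[120:300,165:345],b[210:370,150:310])]))
```

```text
[0.44108999 0.22177433 0.1442769 ] [ 3.13966366e+00 -7.83108104e-04  1.57275587e+00] [0.22 0.02 1.9  0.   1.21 0.22]
```

View pics/a.png

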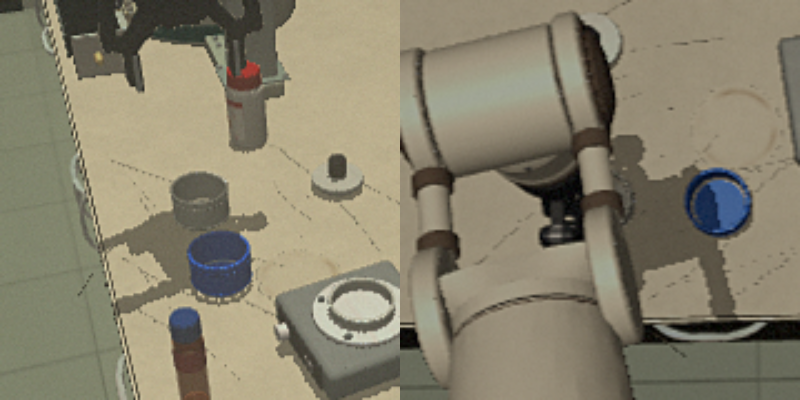

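The side crop shows the open fingertips at crop (137,88) and (237,68), above the pan at (200,185). I check the projection of the tips against this before descending.

Run:
```python
from h import *
p=sensors.observe()["tool_pos"]
for dz in(-.022,-.009):
  for dx in(-.043,.043): print(dz,dx,((proj("side",p+[dx,0,dz])-[165,120])*400/180).round(0))
print(((proj("side",[.4395,.2192,.042])-[165,120])*400/180).round(0))
```

```text
-0.022 -0.043 [149. 125.]
-0.022 0.043 [236. 110.]
-0.009 -0.043 [147. 113.]
-0.009 0.043 [235.  99.]
[199. 187.]
```

Call:
carry_out(
  moves=[
    [0,0,0.25,0,0,0],
    [-0.02,0,0.5,0,0,0],
    [-0.02,0,0.5,0,0,0],
    [-0.02,0,0.5,0,0,0],
  ],
)

```text
time_s: 3.95
tool_pos: [0.4418, 0.2189, 0.0945]
eef_rot: [3.139, -0.001, 1.571]
ft_force: [0.3, 0.4, 0.4]
grip_width: 0.0857
grasp_force: 0.0
```

Run:
```python
from h import *
p=sensors.observe()["tool_pos"]; print(p)
a=snapshot("side")[:,:,::-1].copy()
k=5
c=cv2.resize(a[120:240,190:340],None,fx=k,fy=k,interpolation=cv2.INTER_CUBIC)
for dz in(-.022,-.009):
  for dx in(-.043,.043): cv2.circle(c,tuple(int(x) for x in (proj("side",p+[dx,0,dz])-[190,120])*k),3,(0,0,255) if dz<-.02 else (0,255,0),-1)
cv2.imwrite("pics/b.png",c)
```

```text
[0.44181371 0.21893402 0.09453129]
```

View pics/b.png

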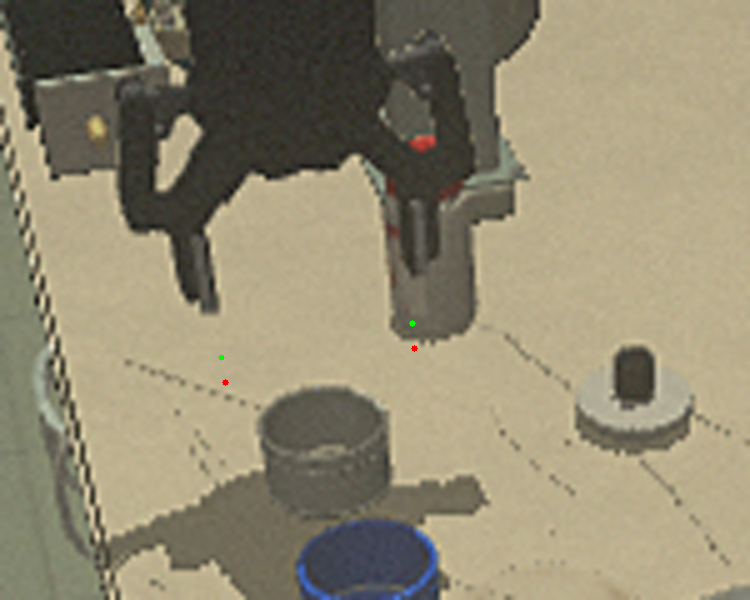

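The left fingertip is at crop (208,312) and the right at (415,272). Both are about 10 px above the predicted green points, so the tips look higher than assumed, or shifted in y. I go lower and compare again in both views.

Call:
carry_out(
  moves=[
    [0,-0.01,0.15,0,0,0],
    [0,-0.02,0.3,0,0,0],
    [0,-0.02,0.3,0,0,0],
    [0,-0.02,0.3,0,0,0],
  ],
)

```text
time_s: 4.5
tool_pos: [0.4385, 0.2184, 0.0625]
eef_rot: [-3.141, 0.0, 1.571]
ft_force: [0.5, 0.1, -0.7]
grip_width: 0.0854
grasp_force: 0.0
```

Run:
```python
from h import *
p=sensors.observe()["tool_pos"]; print(p)
k=5; o=[]
for n,(u,v) in (("side",(215,150)),("top",(190,250))):
    a=snapshot(n)[:,:,::-1].copy()
    c=cv2.resize(a[v:v+80,u:u+80],None,fx=k,fy=k,interpolation=cv2.INTER_CUBIC)
    for dz in(-.022,-.009):
      for dx in(-.043,.043): cv2.circle(c,tuple(int(x) for x in (proj(n,p+[dx,0,dz])-[u,v])*k),3,(0,0,255) if dz<-.02 else (0,255,0),-1)
    o.append(c)
cv2.imwrite("pics/c.png",np.hstack(o))
```

```text
[0.43846221 0.21844832 0.06251668]
```

View pics/c.png

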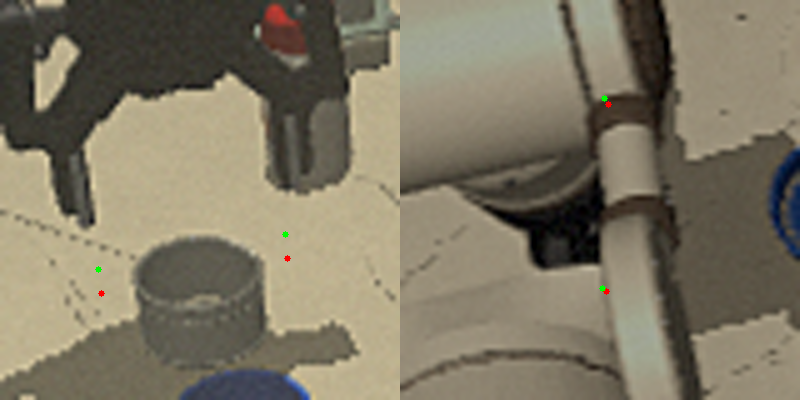

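The side crop shows the tips at (85,225) and (293,190), about 9 px above the predicted points, and the pan rim centred near (200,265). The top view is mostly hidden by the arm. Stated geometry makes TCP z = 34 mm safe, so I descend and look again.

Call:
carry_out(
  moves=[
    [0,0,0.15,0,0,0],
    [0,0,0.28,0,0,0],
    [0,0,0.28,0,0,0],
    [0,0,0.28,0,0,0],
  ],
)

```text
time_s: 5.1
tool_pos: [0.4385, 0.2185, 0.0345]
eef_rot: [-3.141, 0.0, 1.571]
ft_force: [0.3, -0.2, 0.1]
grip_width: 0.0856
grasp_force: 0.0
```

Run:
```python
from h import *
p=sensors.observe()["tool_pos"]; print(p)
k=5; o=[]
for n,(u,v) in (("side",(195,150)),):
    a=snapshot(n)[:,:,::-1].copy()
    c=cv2.resize(a[v:v+90,u:u+110],None,fx=k,fy=k,interpolation=cv2.INTER_CUBIC)
    for dz in(-.022,-.009):
      for dx in(-.043,.043): cv2.circle(c,tuple(int(x) for x in (proj(n,p+[dx,0,dz])-[u,v])*k),3,(0,0,255) if dz<-.02 else (0,255,0),-1)
    o.append(c)
cv2.imwrite("pics/d.png",np.hstack(o))
```

```text
[0.43850005 0.21846131 0.03454731]
```

View pics/d.png

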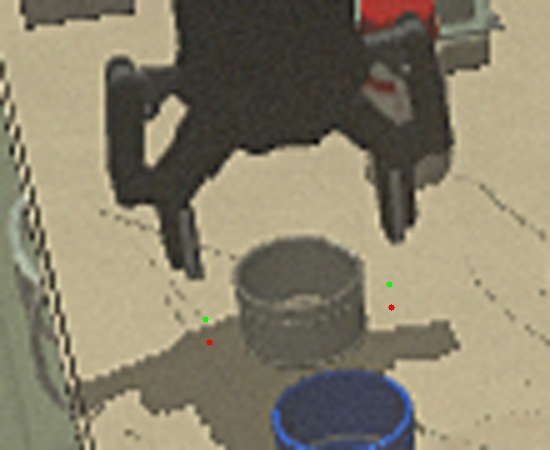

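The tips still appear above the prediction, roughly level with the rim. Closing here is harmless either way and the width will tell.

Call:
carry_out(
  moves=[
    [0,0,0,0,0,0],
    [0,0,0,0,0,0],
    [0,0,0,0,0,0],
    [0,0,0,0,0,0],
    [0,0,0,0,0,0],
    [0,0,0,0,0,0],
    [0,0,0,0,0,0],
    [0,0,0,0,0,0],
  ],
  fingers=120,
)

```text
time_s: 6.15
tool_pos: [0.4385, 0.2184, 0.0347]
eef_rot: [-3.142, 0.0, 1.571]
ft_force: [-0.4, -0.9, -0.4]
grip_width: 0.0452
grasp_force: 0.0
```

Run:
```python
from h import *
p=sensors.observe()["tool_pos"]; print(p)
k=5; u,v=195,150
a=snapshot("side")[:,:,::-1].copy()
cv2.imwrite("pics/e.png",cv2.resize(a[v:v+90,u:u+110],None,fx=k,fy=k,interpolation=cv2.INTER_CUBIC))
```

```text
[0.43852324 0.21843306 0.03466   ]
```

View pics/e.png

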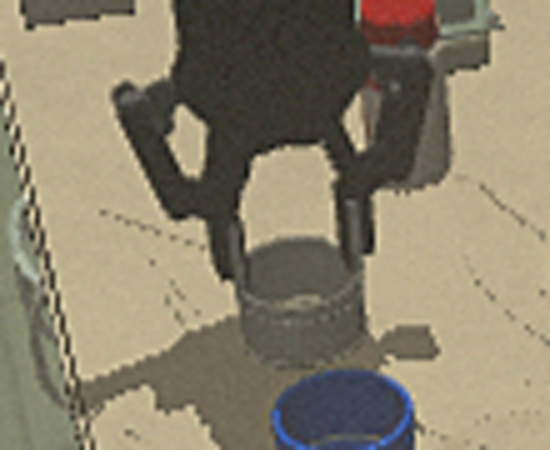

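The fingers closed to 45 mm without contact, and the tips at crop (230,280) and (360,260) are over the rim. I get their real height by casting rays onto the jaw plane, for both the open and closed pictures.

Run:
```python
from h import *
for lab,pts in (("45mm",[(230,280),(360,258)]),("open",[(190,278),(398,241)])):
  for q in pts:
    o,d=ray("side",(195+q[0]/5,150+q[1]/5))
    for y in (.2185,.2385,.2485):
        X=o+d*(y-o[1])/d[1]; print(lab,q,y,X.round(4))
```

```text
45mm (230, 280) 0.2185 [0.4088 0.2185 0.0446]
45mm (230, 280) 0.2385 [0.4111 0.2385 0.0308]
45mm (230, 280) 0.2485 [0.4122 0.2485 0.0239]
45mm (360, 258) 0.2185 [0.4689 0.2185 0.0434]
45mm (360, 258) 0.2385 [0.4726 0.2385 0.0295]
45mm (360, 258) 0.2485 [0.4744 0.2485 0.0226]
open (190, 278) 0.2185 [0.3913 0.2185 0.0497]
open (190, 278) 0.2385 [0.3932 0.2385 0.036 ]
open (190, 278) 0.2485 [0.3941 0.2485 0.0291]
open (398, 241) 0.2185 [0.4872 0.2185 0.0488]
open (398, 241) 0.2385 [0.4913 0.2385 0.0351]
open (398, 241) 0.2485 [0.4934 0.2485 0.0282]
```

Run:
```python
from h import *
a=snapshot("top")[:,:,::-1].copy(); p=sensors.observe()["tool_pos"]; u,v=170,230;k=5
c=cv2.resize(a[v:v+110,u:u+140],None,fx=k,fy=k,interpolation=cv2.INTER_CUBIC)
for dy,col in ((0,(0,0,255)),(.035,(0,255,0))):
  for dz in (-.02,.05,.1,.15): cv2.circle(c,tuple(int(x) for x in (proj("top",p+[0,dy,dz])-[u,v])*k),4,col,-1)
cv2.imwrite("pics/f.png",c)
```

```text
(no output)
```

View pics/f.png

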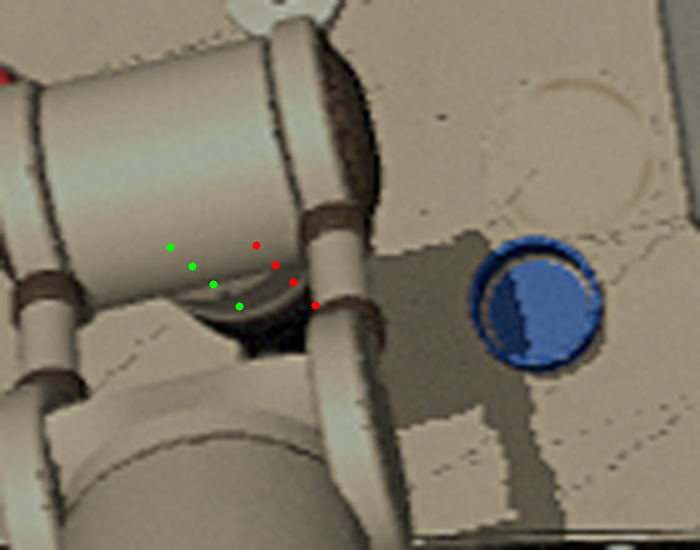

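The flange arc is centred near crop (243,300), which fits the jaw's y being right. So it is the height that differs: the tips sit about 25 mm higher than assumed. I open, go lower and close again.

Call:
carry_out(
  moves=[
    [0,0,0,0,0,0],
    [0,0,0,0,0,0],
    [0,0,0,0,0,0],
    [0,0,0,0,0,0],
    [0,0,0,0,0,0],
    [0,0,0.08,0,0,0],
    [0,0,0.14,0,0,0],
    [0,0,0.14,0,0,0],
    [0,0,0.14,0,0,0],
  ],
  fingers=0,
)

```text
time_s: 7.38
tool_pos: [0.4385, 0.2184, 0.0206]
eef_rot: [-3.141, 0.0, 1.571]
ft_force: [0.1, 0.4, -0.4]
grip_width: 0.0855
grasp_force: 0.0
```

Call:
carry_out(
  moves=[
    [0,0,0,0,0,0],
    [0,0,0,0,0,0],
    [0,0,0,0,0,0],
    [0,0,0,0,0,0],
    [0,0,0,0,0,0],
    [0,0,0,0,0,0],
  ],
  fingers=110,
)

```text
time_s: 8.12
tool_pos: [0.439, 0.2186, 0.0219]
eef_rot: [3.141, 0.0, 1.571]
ft_force: [-3.1, -1.1, 8.7]
grip_width: 0.055
grasp_force: 61.4
```

Run:
```python
from h import *
k=6; o=[]
for n,(u,v) in (("side",(215,165)),("top",(190,255))):
    a=snapshot(n)[:,:,::-1].copy()
    o.append(cv2.resize(a[v:v+70,u:u+65],None,fx=k,fy=k,interpolation=cv2.INTER_CUBIC))
cv2.imwrite("pics/g.png",np.hstack(o))
```

```text
(no output)
```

View pics/g.png

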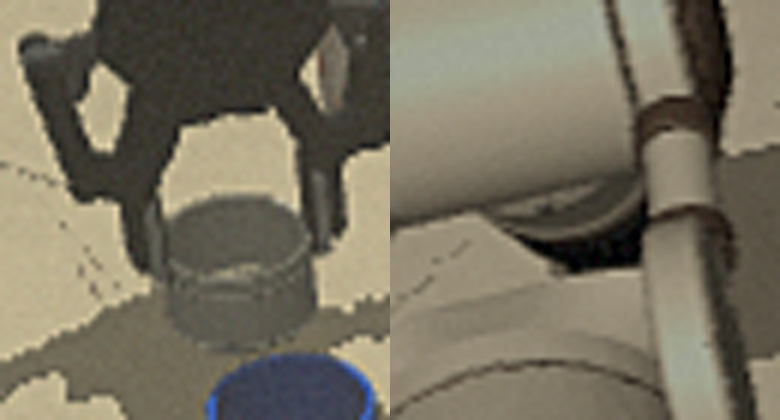

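The side crop shows the pads at (150,270) and (320,245) on either side of the rim, centred at (237,245). They look diametral but hold only the top few mm. I re-grip 7 mm lower.

Call:
carry_out(
  moves=[
    [0,0,0,0,0,0],
    [0,0,0,0,0,0],
    [0,0,0,0,0,0],
    [0,0,0,0,0,0],
    [0,0,0.03,0,0,0],
    [0,0,0.07,0,0,0],
    [0,0,0.07,0,0,0],
  ],
  fingers=0,
)

```text
time_s: 9.1
tool_pos: [0.4381, 0.2183, 0.0131]
eef_rot: [-3.14, 0.0, 1.571]
ft_force: [-0.4, 0.1, -0.3]
grip_width: 0.0858
grasp_force: 0.0
```

Call:
carry_out(
  moves=[
    [0,0,0,0,0,0],
    [0,0,0,0,0,0],
    [0,0,0,0,0,0],
    [0,0,0,0,0,0],
    [0,0,0,0,0,0],
  ],
  fingers=110,
)

```text
time_s: 9.72
tool_pos: [0.439, 0.2186, 0.0145]
eef_rot: [3.141, -0.0, 1.571]
ft_force: [-1.6, 0.7, 5.0]
grip_width: 0.0558
grasp_force: 63.0
```

The grip holds at 63 N. I lift and carry towards the seat.

Call:
carry_out(
  moves=[
    [0,0,-0.1,0,0,0],
    [0,0,-0.4,0,0,0],
    [-0.2,0.1,-0.9,0,0,0],
    [-0.5,0.2,-0.9,0,0,0],
    [-0.8,0.33,-0.9,0,0,0],
    [-0.8,0.33,-0.9,0,0,0],
  ],
)

```text
time_s: 10.48
tool_pos: [0.4724, 0.1369, 0.1043]
eef_rot: [3.141, 0.0, 1.568]
ft_force: [-0.6, -0.6, -1.4]
grip_width: 0.056
grasp_force: 64.2
```

Call:
carry_out(
  moves=[
    [-0.4,0.15,0,0,0,0],
    [-0.8,0.33,0,0,0,0],
    [-0.8,0.33,0,0,0,0],
    [-0.8,0.33,0,0,0,0],
  ],
)

```text
time_s: 10.98
tool_pos: [0.5039, 0.0594, 0.1035]
eef_rot: [-3.14, -0.001, 1.571]
ft_force: [0.6, 1.1, -1.7]
grip_width: 0.0561
grasp_force: 64.2
```

Call:
carry_out(
  moves=[
    [-0.3,0.15,0,0,0,0],
    [-0.69,0.31,0,0,0,0],
    [-0.69,0.31,0,0,0,0],
    [-0.69,0.31,0,0,0,0],
  ],
)

```text
time_s: 11.48
tool_pos: [0.5347, -0.009, 0.1033]
eef_rot: [-3.14, -0.001, 1.572]
ft_force: [-1.0, -0.4, -1.6]
grip_width: 0.0562
grasp_force: 64.2
```

Run:
```python
from h import *
p=sensors.observe()["tool_pos"]; print(p)
k=4
a=snapshot("side")[:,:,::-1].copy(); u,v=260,170
c=cv2.resize(a[v:v+120,u:u+130],None,fx=k,fy=k,interpolation=cv2.INTER_CUBIC)
cv2.imwrite("pics/i.png",c)
```

```text
[ 0.53474907 -0.00901011  0.10333737]
```

View pics/i.png

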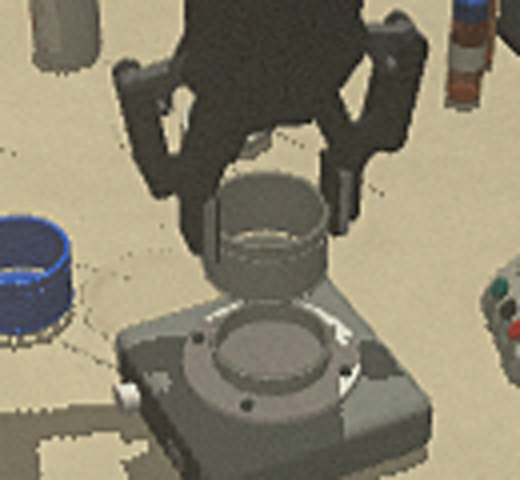

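The pan hangs level, with its rim centre at crop (268,212), i.e. pixel (327,223). The ring centre is at crop (275,340), i.e. pixel (328.7,255).

Run:
```python
from h import *
for z in(.128,.131,.134): print(onplane("side",(327,223),z).round(4))
print(onplane("side",(328.7,255),.054).round(4))
```

```text
[ 0.5348 -0.0065]
[ 0.5334 -0.0102]
[ 0.5321 -0.0139]
[ 0.5368 -0.0128]
```

Call:
carry_out(
  moves=[
    [-0.015,0.02,0.1,0,0,0],
    [-0.015,0.02,0.22,0,0,0],
    [-0.015,0.02,0.32,0,0,0],
    [-0.015,0.02,0.36,0,0,0],
    [-0.015,0.02,0.38,0,0,0],
    [-0.015,0.02,0.38,0,0,0],
  ],
)

```text
time_s: 12.28
tool_pos: [0.5377, -0.0121, 0.0658]
eef_rot: [3.141, 0.0, 1.571]
ft_force: [-0.4, -0.8, -1.6]
grip_width: 0.0559
grasp_force: 64.2
```

Call:
carry_out(
  moves=[
    [0,0,0.02,0,0,0],
    [0,0,0.035,0,0,0],
    [0,0,0.045,0,0,0],
    [0,0,0.045,0,0,0],
  ],
)

```text
time_s: 12.78
tool_pos: [0.5375, -0.012, 0.0611]
eef_rot: [-3.141, -0.0, 1.571]
ft_force: [-0.4, -0.3, -0.9]
grip_width: 0.0558
grasp_force: 64.2
```

Call:
carry_out(
  moves=[
    [0,0,0.007,0,0,0],
    [0,0,0.015,0,0,0],
    [0,0,0.02,0,0,0],
    [0,0,0.02,0,0,0],
  ],
)

```text
time_s: 13.28
tool_pos: [0.5377, -0.0121, 0.0605]
eef_rot: [-3.141, 0.0, 1.571]
ft_force: [-5.4, 0.7, 8.9]
grip_width: 0.0557
grasp_force: 65.3
```

The pan has seated at z = 60.5 mm, exactly as expected. I release it and move to the fine sieve.

Call:
carry_out(
  moves=[
    [0,0,-0.015,0,0,0],
    [0,0,-0.015,0,0,0],
    [0,0,-0.015,0,0,0],
    [0,0,-0.015,0,0,0],
    [0,0,-0.2,0,0,0],
    [0,0,-0.5,0,0,0],
    [0,0,-0.5,0,0,0],
  ],
  fingers=0,
)

```text
time_s: 14.15
tool_pos: [0.5402, -0.0127, 0.1131]
eef_rot: [3.135, 0.002, 1.571]
ft_force: [-0.5, -0.4, 0.3]
grip_width: 0.0856
grasp_force: 0.0
```

Call:
carry_out(
  moves=[
    [-0.45,0.08,0,0,0,0],
    [-0.9,0.17,0,0,0,0],
    [-0.9,0.17,0,0,0,0],
  ],
)

```text
time_s: 14.52
tool_pos: [0.5549, -0.1047, 0.1092]
eef_rot: [3.141, 0.001, 1.567]
ft_force: [1.1, 0.2, -0.5]
grip_width: 0.0855
grasp_force: 0.0
```

Call:
carry_out(
  moves=[
    [-0.45,0.08,0,0,0,0],
    [-0.9,0.17,0,0,0,0],
    [-0.9,0.17,0,0,0,0],
  ],
)

```text
time_s: 14.9
tool_pos: [0.5716, -0.1938, 0.1091]
eef_rot: [3.141, 0.0, 1.568]
ft_force: [-0.1, 1.0, 0.2]
grip_width: 0.0853
grasp_force: 0.0
```

Call:
carry_out(
  moves=[
    [-0.45,0.08,0,0,0,0],
    [-0.9,0.17,0,0,0,0],
    [-0.9,0.17,0.4,0,0,0],
    [-0.9,0.17,0.6,0,0,0],
    [-0.9,0.17,0.6,0,0,0],
  ],
)

```text
time_s: 15.52
tool_pos: [0.5869, -0.2792, 0.0466]
eef_rot: [-3.137, -0.004, 1.572]
ft_force: [0.4, 0.5, -0.5]
grip_width: 0.0854
grasp_force: 0.0
```

Run:
```python
from h import *
print(sensors.observe()["tool_pos"])
k=4; o=[]
for n,(u,v) in (("side",(270,180)),("side",(370,290)),):
    a=snapshot(n)[:,:,::-1].copy()
    o.append(cv2.resize(a[v:v+120,u:u+100],None,fx=k,fy=k,interpolation=cv2.INTER_CUBIC))
cv2.imwrite("pics/j.png",np.hstack(o))
```

```text
[ 0.58686052 -0.27924544  0.04664356]
```

View pics/j.png

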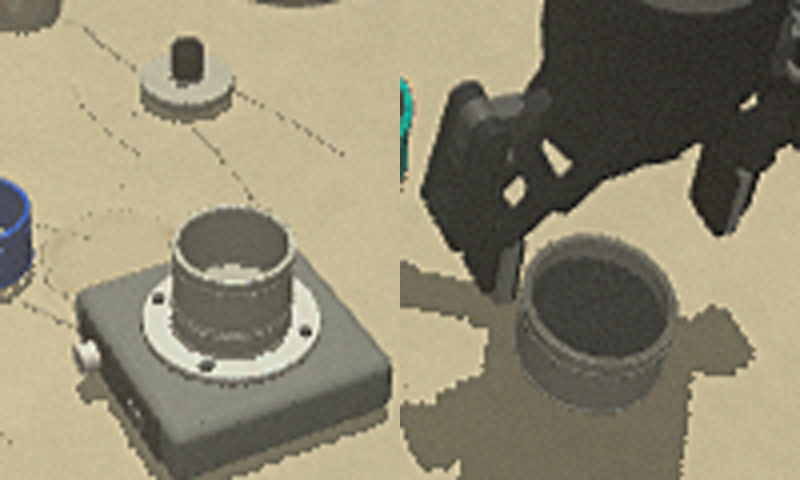

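The pan is level in the seat, with its rim centre at crop (235,242), i.e. pixel (328.8,240.5). The fine sieve's rim centre is at crop (599,288), i.e. pixel (419.8,362), and the jaws are above it.

Run:
```python
from h import *
print(onplane("side",(328.75,240.5),.088).round(4),onplane("side",(419.75,362),.042).round(4))
```

```text
[ 0.5375 -0.0098] [ 0.5909 -0.2801]
```

Call:
carry_out(
  moves=[
    [-0.01,0.015,0,0,0,0],
    [-0.015,0.02,0.15,0,0,0],
    [-0.015,0.02,0.34,0,0,0],
    [-0.015,0.02,0.34,0,0,0],
    [-0.015,0.02,0.34,0,0,0],
  ],
)

```text
time_s: 16.25
tool_pos: [0.5903, -0.2835, 0.0148]
eef_rot: [-3.141, -0.0, 1.571]
ft_force: [-0.0, -0.1, 0.4]
grip_width: 0.0857
grasp_force: 0.0
```

Call:
carry_out(
  moves=[
    [0,0,0,0,0,0],
    [0,0,0,0,0,0],
    [0,0,0,0,0,0],
    [0,0,0,0,0,0],
    [0,0,0,0,0,0],
    [0,0,0,0,0,0],
  ],
  fingers=110,
)

```text
time_s: 17.0
tool_pos: [0.5915, -0.2844, 0.0167]
eef_rot: [3.139, 0.002, 1.571]
ft_force: [0.3, -0.4, 5.4]
grip_width: 0.0558
grasp_force: 64.0
```

Call:
carry_out(
  moves=[
    [0,0,-0.1,0,0,0],
    [0,0,-0.4,0,0,0],
    [0.2,-0.04,-0.9,0,0,0],
    [0.6,-0.12,-0.9,0,0,0],
    [0.9,-0.18,-0.9,0,0,0],
    [0.9,-0.18,-0.9,0,0,0],
  ],
)

```text
time_s: 17.75
tool_pos: [0.5717, -0.1912, 0.1049]
eef_rot: [-3.14, -0.001, 1.573]
ft_force: [1.0, -0.6, -0.5]
grip_width: 0.0556
grasp_force: 63.9
```

Call:
carry_out(
  moves=[
    [0.4,-0.08,-0.2,0,0,0],
    [0.9,-0.18,-0.4,0,0,0],
    [0.9,-0.18,-0.4,0,0,0],
  ],
)

```text
time_s: 18.12
tool_pos: [0.5552, -0.1019, 0.147]
eef_rot: [3.139, 0.001, 1.574]
ft_force: [-1.0, -1.0, -1.3]
grip_width: 0.0556
grasp_force: 64.0
```

Call:
carry_out(
  moves=[
    [0.4,-0.08,0,0,0,0],
    [0.87,-0.17,0,0,0,0],
    [0.87,-0.17,0,0,0,0],
    [0.87,-0.17,0,0,0,0],
    [0.87,-0.17,0,0,0,0],
  ],
)

```text
time_s: 18.75
tool_pos: [0.5379, -0.018, 0.1452]
eef_rot: [3.141, 0.0, 1.569]
ft_force: [-0.8, -0.5, -0.4]
grip_width: 0.0558
grasp_force: 64.0
```

Call:
carry_out(
  moves=[
    [0.045,0,0.1,0,0,0],
    [0.045,0,0.25,0,0,0],
    [0.045,0,0.35,0,0,0],
    [0.045,0,0.41,0,0,0],
    [0.045,0,0.41,0,0,0],
    [0.045,0,0.41,0,0,0],
  ],
)

```text
time_s: 19.5
tool_pos: [0.5379, -0.0121, 0.1046]
eef_rot: [3.141, 0.0, 1.571]
ft_force: [0.9, -0.3, -0.6]
grip_width: 0.0558
grasp_force: 64.1
```

Call:
carry_out(
  moves=[
    [0,0,0.02,0,0,0],
    [0,0,0.04,0,0,0],
    [0,0,0.055,0,0,0],
    [0,0,0.055,0,0,0],
  ],
)

```text
time_s: 20.0
tool_pos: [0.5373, -0.0119, 0.0983]
eef_rot: [-3.141, -0.0, 1.571]
ft_force: [0.8, 0.9, -0.6]
grip_width: 0.0555
grasp_force: 64.1
```

Call:
carry_out(
  moves=[
    [0,0,0.01,0,0,0],
    [0,0,0.02,0,0,0],
    [0,0,0.03,0,0,0],
    [0,0,0.03,0,0,0],
  ],
)

```text
time_s: 20.5
tool_pos: [0.5376, -0.0119, 0.0967]
eef_rot: [-3.141, -0.0, 1.571]
ft_force: [-3.4, 2.0, 7.1]
grip_width: 0.0556
grasp_force: 64.8
```

The fine sieve is nested at the expected height. I release it and go to the coarse sieve.

Call:
carry_out(
  moves=[
    [0,0,-0.02,0,0,0],
    [0,0,-0.02,0,0,0],
    [0,0,-0.02,0,0,0],
    [0,0,-0.02,0,0,0],
    [0,0,-0.2,0,0,0],
    [0,0,-0.6,0,0,0],
    [0,0,-0.6,0,0,0],
  ],
  fingers=0,
)

```text
time_s: 21.38
tool_pos: [0.5406, -0.0128, 0.1608]
eef_rot: [3.133, 0.002, 1.571]
ft_force: [-0.2, -0.3, -1.1]
grip_width: 0.0853
grasp_force: 0.0
```

Call:
carry_out(
  moves=[
    [-0.4,-0.12,0,0,0,0],
    [-0.81,-0.25,0,0,0,0],
    [-0.81,-0.25,0,0,0,0],
  ],
)

```text
time_s: 21.75
tool_pos: [0.512, -0.0952, 0.156]
eef_rot: [3.142, 0.001, 1.567]
ft_force: [-0.3, 0.2, 0.1]
grip_width: 0.0855
grasp_force: 0.0
```

Call:
carry_out(
  moves=[
    [-0.4,-0.12,0,0,0,0],
    [-0.81,-0.25,0,0,0,0],
    [-0.81,-0.25,0,0,0,0],
  ],
)

```text
time_s: 22.12
tool_pos: [0.4873, -0.1755, 0.1559]
eef_rot: [3.141, 0.0, 1.568]
ft_force: [-0.2, 1.2, 0.8]
grip_width: 0.0854
grasp_force: 0.0
```

Call:
carry_out(
  moves=[
    [-0.4,-0.12,0,0,0,0],
    [-0.81,-0.25,0,0,0,0],
    [-0.81,-0.25,0.3,0,0,0],
    [-0.81,-0.25,0.6,0,0,0],
    [-0.81,-0.25,0.6,0,0,0],
    [-0.81,-0.25,0.6,0,0,0],
  ],
)

```text
time_s: 22.88
tool_pos: [0.4635, -0.2547, 0.0969]
eef_rot: [3.14, 0.001, 1.572]
ft_force: [0.6, 0.1, 0.4]
grip_width: 0.0854
grasp_force: 0.0
```

Call:
carry_out(
  moves=[
    [-0.01,0,0.2,0,0,0],
    [-0.01,0,0.4,0,0,0],
    [-0.01,0,0.63,0,0,0],
    [-0.01,0,0.63,0,0,0],
    [-0.01,0,0.63,0,0,0],
  ],
)

```text
time_s: 23.5
tool_pos: [0.4637, -0.2568, 0.0345]
eef_rot: [3.139, 0.002, 1.571]
ft_force: [0.6, -0.6, 0.3]
grip_width: 0.0851
grasp_force: 0.0
```

Call:
carry_out(
  moves=[
    [0,0,0,0,0,0],
    [0,0,0,0,0,0],
    [0,0,0,0,0,0],
    [0,0,0,0,0,0],
    [0,0,0,0,0,0],
    [0,0,0,0,0,0],
  ],
  fingers=110,
)

```text
time_s: 24.25
tool_pos: [0.4635, -0.2569, 0.0346]
eef_rot: [3.14, 0.002, 1.571]
ft_force: [-0.8, 0.9, 6.4]
grip_width: 0.0567
grasp_force: 62.5
```

Call:
carry_out(
  moves=[
    [0,0,-0.1,0,0,0],
    [0,0,-0.4,0,0,0],
    [0.2,0.05,-0.9,0,0,0],
    [0.5,0.15,-0.9,0,0,0],
    [0.81,0.25,-0.9,0,0,0],
    [0.81,0.25,-0.9,0,0,0],
  ],
)

```text
time_s: 25.0
tool_pos: [0.4877, -0.1732, 0.123]
eef_rot: [-3.142, -0.0, 1.574]
ft_force: [-0.8, -0.3, -2.3]
grip_width: 0.0566
grasp_force: 64.3
```

Call:
carry_out(
  moves=[
    [0.2,0.05,-0.4,0,0,0],
    [0.5,0.15,-0.6,0,0,0],
    [0.81,0.25,-0.6,0,0,0],
    [0.81,0.25,-0.6,0,0,0],
  ],
)

```text
time_s: 25.5
tool_pos: [0.5128, -0.0932, 0.1831]
eef_rot: [3.141, 0.0, 1.573]
ft_force: [-0.6, -0.5, -2.2]
grip_width: 0.0566
grasp_force: 64.7
```

Call:
carry_out(
  moves=[
    [0.4,0.12,0,0,0,0],
    [0.81,0.24,0,0,0,0],
    [0.81,0.24,0,0,0,0],
    [0.81,0.24,0,0,0,0],
    [0.81,0.24,0,0,0,0],
  ],
)

```text
time_s: 26.12
tool_pos: [0.5363, -0.0144, 0.1826]
eef_rot: [-3.141, 0.0, 1.569]
ft_force: [-0.1, -0.8, -2.2]
grip_width: 0.0568
grasp_force: 64.7
```

Run:
```python
from h import *
cv2.imwrite("pics/s3.png",snapshot("side")[:,:,::-1]);o=sensors.observe();print(o["tool_pos"],o["eef_rot"])
```

```text
[ 0.53634975 -0.01432505  0.18267797] [-3.14144095e+00  2.96347754e-04  1.56899013e+00]
```

Call:
carry_out(
  moves=[
    [0.01,0.01,0.08,0,0,0],
    [0.01,0.01,0.16,0,0,0],
    [0.01,0.01,0.24,0,0,0],
    [0.01,0.01,0.26,0,0,0],
    [0.01,0.01,0.26,0,0,0],
  ],
)

```text
time_s: 26.8
tool_pos: [0.5374, -0.012, 0.1565]
eef_rot: [-3.141, -0.0, 1.571]
ft_force: [-0.2, -0.6, -1.8]
grip_width: 0.0564
grasp_force: 64.7
```

Call:
carry_out(
  moves=[
    [0,0,0.02,0,0,0],
    [0,0,0.04,0,0,0],
    [0,0,0.055,0,0,0],
    [0,0,0.055,0,0,0],
  ],
)

```text
time_s: 27.3
tool_pos: [0.5375, -0.0121, 0.1511]
eef_rot: [-3.141, 0.0, 1.571]
ft_force: [-0.1, -0.4, -1.8]
grip_width: 0.0563
grasp_force: 64.6
```

Call:
carry_out(
  moves=[
    [0,0,0.01,0,0,0],
    [0,0,0.02,0,0,0],
    [0,0,0.035,0,0,0],
    [0,0,0.035,0,0,0],
  ],
)

```text
time_s: 27.8
tool_pos: [0.5377, -0.0121, 0.1486]
eef_rot: [3.141, 0.0, 1.571]
ft_force: [-3.4, -0.8, 5.0]
grip_width: 0.0567
grasp_force: 65.1
```

The coarse sieve is nested. I release it and go to the lid.

Call:
carry_out(
  moves=[
    [0,0,-0.02,0,0,0],
    [0,0,-0.02,0,0,0],
    [0,0,-0.02,0,0,0],
    [0,0,-0.02,0,0,0],
    [0,0,-0.2,0,0,0],
    [0,0,-0.6,0,0,0],
    [0,0,-0.6,0,0,0],
    [0,0,-0.6,0,0,0],
  ],
  fingers=0,
)

```text
time_s: 28.8
tool_pos: [0.5377, -0.0121, 0.2083]
eef_rot: [3.141, 0.0, 1.571]
ft_force: [0.7, -0.5, 0.4]
grip_width: 0.0856
grasp_force: 0.0
```

Call:
carry_out(
  moves=[
    [0.4,0.1,0,0,0,0],
    [0.82,0.19,0,0,0,0],
    [0.82,0.19,0,0,0,0],
  ],
  fingers=80,
)

```text
time_s: 29.18
tool_pos: [0.5559, 0.0723, 0.2065]
eef_rot: [-3.139, -0.001, 1.574]
ft_force: [-0.8, 0.1, 0.5]
grip_width: 0.0588
grasp_force: 0.0
```

Call:
carry_out(
  moves=[
    [0.4,0.1,0.2,0,0,0],
    [0.82,0.19,0.6,0,0,0],
    [0.82,0.19,0.8,0,0,0],
    [0.82,0.19,0.8,0,0,0],
  ],
)

```text
time_s: 29.68
tool_pos: [0.5736, 0.1509, 0.1252]
eef_rot: [-3.136, 0.001, 1.57]
ft_force: [0.5, 0.4, 0.1]
grip_width: 0.0585
grasp_force: 0.0
```

Call:
carry_out(
  moves=[
    [0.4,0.1,0,0,0,0],
    [0.82,0.19,0.2,0,0,0],
    [0.82,0.19,0.6,0,0,0],
    [0.82,0.19,0.6,0,0,0],
    [0.82,0.19,0.6,0,0,0],
  ],
)

```text
time_s: 30.3
tool_pos: [0.596, 0.2329, 0.0699]
eef_rot: [3.139, -0.0, 1.569]
ft_force: [0.8, -0.1, 0.1]
grip_width: 0.0585
grasp_force: 0.0
```

Run:
```python
from h import *
print(sensors.observe()["tool_pos"],sensors.observe()["grip_width"])
k=4; o=[]
a=snapshot("side")[:,:,::-1].copy()
for (u,v) in ((275,160),(260,120)):
    o.append(cv2.resize(a[v:v+120,u:u+100],None,fx=k,fy=k,interpolation=cv2.INTER_CUBIC))
cv2.imwrite("pics/l.png",np.hstack(o))
```

```text
[0.59602461 0.23294078 0.06994463] 0.05854119806330261
```

View pics/l.png

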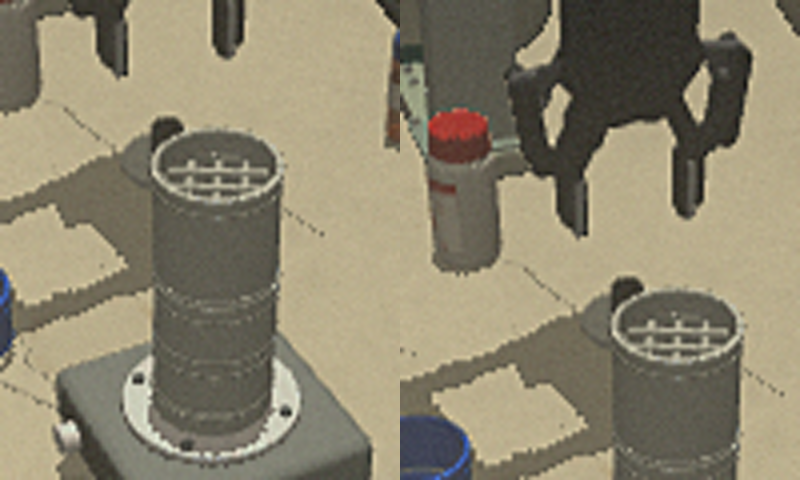

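The three pieces stand level and nested, with the coarse rim centre at crop (217,165). The fingertips are at pixels (305.8,178.8) and (332,173.8). I compute the tip height from these.

Run:
```python
from h import *
for q in ((305.75,178.75),(332,173.75)):
  o,d=ray("side",q)
  for y in(.2329,.243): print((o+d*(y-o[1])/d[1]).round(4))
print(onplane("side",(275+217/4,160+165/4),.18))
```

```text
[0.5674 0.2329 0.0768]
[0.5704 0.243  0.0703]
[0.6325 0.2329 0.0777]
[0.6363 0.243  0.0712]
[ 0.53631958 -0.01242565]
```

Call:
carry_out(
  moves=[
    [0.005,-0.01,0.15,0,0,0],
    [0.005,-0.02,0.3,0,0,0],
    [0.005,-0.02,0.45,0,0,0],
    [0.005,-0.02,0.51,0,0,0],
    [0.005,-0.02,0.51,0,0,0],
  ],
)

```text
time_s: 30.98
tool_pos: [0.592, 0.2344, 0.0158]
eef_rot: [-3.14, 0.0, 1.571]
ft_force: [0.4, 0.1, 0.1]
grip_width: 0.0589
grasp_force: 0.0
```

Call:
carry_out(
  moves=[
    [0,0,0,0,0,0],
    [0,0,0,0,0,0],
    [0,0,0,0,0,0],
    [0,0,0,0,0,0],
    [0,0,0,0,0,0],
    [0,0,0,0,0,0],
    [0,0,0,0,0,0],
  ],
  fingers=220,
)

```text
time_s: 31.85
tool_pos: [0.5933, 0.2346, 0.0177]
eef_rot: [3.14, -0.0, 1.571]
ft_force: [-0.2, -0.3, 5.4]
grip_width: 0.017
grasp_force: 58.7
```

The width confirms the knob is held. I lift and carry the lid over the stack.

Call:
carry_out(
  moves=[
    [0,0,-0.1,0,0,0],
    [0,0,-0.4,0,0,0],
    [0,0,-0.9,0,0,0],
    [-0.3,-0.07,-1.0,0,0,0],
    [-0.6,-0.15,-1.0,0,0,0],
    [-0.82,-0.19,-1.0,0,0,0],
    [-0.82,-0.19,-1.0,0,0,0],
  ],
)

```text
time_s: 32.72
tool_pos: [0.5732, 0.1512, 0.1164]
eef_rot: [-3.141, -0.0, 1.569]
ft_force: [0.2, -0.4, -1.4]
grip_width: 0.017
grasp_force: 58.7
```

Call:
carry_out(
  moves=[
    [0,0,-0.4,0,0,0],
    [0,0,-0.8,0,0,0],
    [0,0,-1.0,0,0,0],
    [-0.3,-0.07,-1.0,0,0,0],
    [-0.6,-0.15,-1.0,0,0,0],
    [-0.82,-0.19,-1.0,0,0,0],
    [-0.82,-0.19,-1.0,0,0,0],
  ],
)

```text
time_s: 33.6
tool_pos: [0.5546, 0.0701, 0.2165]
eef_rot: [-3.141, -0.0, 1.569]
ft_force: [0.4, 0.2, -0.2]
grip_width: 0.0164
grasp_force: 58.8
```

Call:
carry_out(
  moves=[
    [-0.4,-0.1,0,0,0,0],
    [-0.82,-0.18,0,0,0,0],
    [-0.82,-0.18,0,0,0,0],
    [-0.82,-0.18,0,0,0,0],
    [-0.82,-0.18,0,0,0,0],
  ],
)

```text
time_s: 34.22
tool_pos: [0.5368, -0.0102, 0.2166]
eef_rot: [-3.142, -0.0, 1.572]
ft_force: [0.1, 0.4, -1.6]
grip_width: 0.017
grasp_force: 58.8
```

Run:
```python
from h import *
o=sensors.observe();print(o["tool_pos"],o["eef_rot"])
a=snapshot("side")[:,:,::-1]; cv2.imwrite("pics/s4.png",a)
# lid disc extent: bright neutral pixels, rows around expected place
z=o["tool_pos"][2]-.0177; e=proj("side",[.5377,-.0121,z+.014]); print(e)
c=a.astype(int); s=c.sum(2)
for r_ in range(int(e[1])-12,int(e[1])+20,2):
    print(r_," ".join("%3d"%s[r_,x] for x in range(int(e[0])-30,int(e[0])+32,2)))
```

```text
[ 0.53676962 -0.01016069  0.21662645] [-3.14152539e+00 -4.97689839e-04  1.57246195e+00]
[330.19806516 185.10770856]
173 511 498 502 523 510 521 520 540 136 174 172 196 261 152 157 156 157 168 159 264 182 111 528 500 496 496 499 507 501 525 511
175 518 510 517 518 519 513 511 521 302 159 165 183 261 154 164 178 157 180 150 250 158 270 526 512 513 513 504 502 509 507 501
177 513 517 504 499 514 509 517 512 550 146 169 186 264 153 177 140 177 167 162 235 439 528 521 510 526 502 510 507 520 500 508
179 514 520 513 509 507 514 507 512 444 311 155 182 255 162 164 179 161 156 149 252 392 540 522 500 517 520 510 517 501 502 515
181 514 501 506 519 496 514 518 343 314 311 318 237 261 164 160 167 157 233 306 300 320 305 535 517 524 514 500 499 507 499 508
183 499 501 505 516 514 524 499 307 309 321 311 285 170 159 169 175 173 250 313 308 319 307 293 522 511 517 517 514 499 504 494
185 511 502 508 513 498 510 282 302 305 323 329 328 243 138 153 154 184 322 324 308 306 315 280 517 511 513 510 521 512 510 517
187 518 512 516 504 498 520 304 324 310 304 305 317 322 333 303 315 320 328 308 309 319 
[... 363 characters left out ...]
 322 322 319 282 230 515 520 519 509 508 496 504 494 501 503
195 512 512 513 513 521 507 511 534 370 258 265 256 277 266 284 280 259 262 269 245 277 427 521 504 504 517 510 504 503 499 508
197 512 523 512 522 513 508 537 326 255 247 260 262 260 258 268 256 254 264 274 267 255 261 437 508 527 511 517 513 506 512 517
199 525 513 529 438 513 511 466 286 241 254 263 271 274 270 265 290 293 292 257 276 246 260 299 533 523 520 510 506 507 506 502
201 507 510 523 531 500 517 392 272 245 260 257 322 279 274 282 284 268 275 333 264 248 253 295 413 507 508 507 505 520 509 516
203 520 516 513 515 527 451 413 328 272 269 273 283 271 281 266 259 267 286 284 288 290 268 304 539 512 513 508 508 503 505 519
```

Run:
```python
from h import *
a=cv2.imread("pics/s4.png").astype(int).sum(2)
for y in list(range(181,196))+list(range(197,214)):
    x=np.where(a[y,300:360]<400)[0]+300; print(y,x.min(),x.max(),end="; ")
print(onplane("side",(328.2,186),.213),onplane("side",(328.8,201.5),.18),onplane("side",(329.2,201.2),.18))
```

```text
181 314 342; 182 313 343; 183 313 344; 184 312 344; 185 312 345; 186 312 345; 187 312 345; 188 312 344; 189 312 344; 190 313 344; 191 314 343; 192 314 342; 193 316 341; 194 317 340; 195 316 341; 197 303 343; 198 313 345; 199 305 344; 200 313 345; 201 307 345; 202 312 345; 203 313 345; 204 310 345; 205 312 345; 206 313 345; 207 313 345; 208 303 345; 209 313 344; 210 313 344; 211 313 344; 212 313 344; 213 313 347; [ 0.53347268 -0.01376975] [ 0.53531011 -0.01289942] [ 0.53628838 -0.01225183]
```

Call:
carry_out(
  moves=[
    [-0.005,0.01,0.06,0,0,0],
    [-0.005,0.01,0.12,0,0,0],
    [-0.005,0.01,0.18,0,0,0],
    [-0.005,0.01,0.2,0,0,0],
    [-0.005,0.01,0.2,0,0,0],
  ],
)

```text
time_s: 34.9
tool_pos: [0.5374, -0.012, 0.1965]
eef_rot: [-3.141, -0.0, 1.571]
ft_force: [0.1, 0.9, -0.3]
grip_width: 0.0168
grasp_force: 58.8
```

Call:
carry_out(
  moves=[
    [0,0,0.015,0,0,0],
    [0,0,0.03,0,0,0],
    [0,0,0.045,0,0,0],
    [0,0,0.045,0,0,0],
  ],
)

```text
time_s: 35.4
tool_pos: [0.5374, -0.012, 0.192]
eef_rot: [-3.141, -0.0, 1.571]
ft_force: [-0.2, -1.1, -0.4]
grip_width: 0.0167
grasp_force: 58.7
```

Call:
carry_out(
  moves=[
    [0,0,0.01,0,0,0],
    [0,0,0.02,0,0,0],
    [0,0,0.035,0,0,0],
    [0,0,0.035,0,0,0],
  ],
)

```text
time_s: 35.9
tool_pos: [0.5379, -0.0121, 0.1896]
eef_rot: [3.141, 0.0, 1.571]
ft_force: [-1.9, -0.1, 3.8]
grip_width: 0.0168
grasp_force: 59.3
```

The lid has nested at the expected height. I release it, rise clear and check.

Call:
carry_out(
  moves=[
    [0,0,-0.015,0,0,0],
    [0,0,-0.015,0,0,0],
    [0,0,-0.015,0,0,0],
    [0,0,-0.015,0,0,0],
    [0,0,-0.015,0,0,0],
    [0,0,-0.2,0,0,0],
    [0,0,-0.6,0,0,0],
    [0,0,-0.9,0,0,0],
    [0,0,-0.9,0,0,0],
    [0,0,-0.9,0,0,0],
  ],
  fingers=0,
)

```text
time_s: 37.15
tool_pos: [0.5373, -0.012, 0.2784]
eef_rot: [-3.141, -0.0, 1.571]
ft_force: [0.3, -0.1, -0.8]
grip_width: 0.0856
grasp_force: 0.0
```

Run:
```python
from h import *
a=snapshot("side")[:,:,::-1]; cv2.imwrite("pics/s5.png",a); s=a.astype(int).sum(2)
for y in range(178,250,3):
    x=np.where(s[y,310:348]<420)[0]+310; print(y,x.min() if len(x) else 0,x.max() if len(x) else 0,end="; ")
p=cv2.imread("pics/side0.png"); d=np.abs(a.astype(int)-p).sum(2)
for n,(u,v) in {"vial":(250,283),"timer":(397,247),"jar":(275,167),"blue":(264,238),"turq":(355,321)}.items(): print(n,(d[v-15:v+15,u-12:u+12]>120).mean().round(3))
print(proj("side",[.5365,-.0125,.172+.014]),proj("side",[.5365,-.0125,.172+.037]))
```

```text
178 0 0; 181 0 0; 184 0 0; 187 324 334; 190 324 335; 193 317 342; 196 314 344; 199 313 345; 202 312 345; 205 312 345; 208 313 345; 211 313 344; 214 313 344; 217 313 344; 220 313 344; 223 313 344; 226 313 344; 229 313 344; 232 313 344; 235 313 343; 238 313 343; 241 313 344; 244 313 346; 247 310 347; vial 0.208
timer 0.0
jar 0.001
blue 0.032
turq 0.0
[329.40655066 198.4198171 ] [329.58604712 187.29140749]
```

The lid sits level and concentric, with edges at 313–345 px down the whole stack. The vial region changed, so I check whether that is only shadow.

Run:
```python
from h import *
for f in ("side0","s5"):
    i=cv2.imread(f"pics/{f}.png").astype(int)[255:312,230:275]
    for m in ((i[...,0]>i[...,2]*1.5+15),(i[...,2]>i[...,0]*2+10)):
        q=np.argwhere(m); print(f,len(q),q.mean(0).round(1),q.min(0),q.max(0))
```

```text
side0 29 [ 7.  17.2] [ 4 12] [10 23]<stdin>:5: RuntimeWarning: Mean of empty slice.
  ret = um.true_divide(
Traceback (most recent call last):
ValueError: zero-size array to reduction operation minimum which has no identity
```

Run:
```python
from h import *
for f in ("side0","i_","s3","s5"):
    i=cv2.imread(f"pics/{f}.png")
    if i is None: continue
    h=cv2.cvtColor(i,cv2.COLOR_BGR2HSV)[250:315,230:275].astype(int)
    b=(h[...,0]>95)&(h[...,0]<135)&(h[...,1]>80); v=((h[...,0]<8)|(h[...,0]>172))&(h[...,1]>80)
    for m in (b,v):
        q=np.argwhere(m); print(f,len(q),q.mean(0).round(1) if len(q) else "", i[250:315,230:275].mean().round(0))
```

```text
side0 97 [11.1 19.6] 140.0
side0 29 [32.2 19.4] 140.0
s3 13 [ 1.5 34. ] 126.0
s3 40 [32.6 19.2] 126.0
s5 20 [ 5.4 30. ] 126.0
s5 37 [32.  18.8] 126.0[ WARN:0@0.028] global loadsave.cpp:275 findDecoder imread_('pics/i_.png'): can't open/read file: check file path/integrity
```

Call:
carry_out(
  moves=[
    [0.3,0,-0.3,0,0,0],
    [0.7,0,-0.7,0,0,0],
    [1.0,0,-0.7,0,0,0],
    [1.0,0,-0.7,0,0,0],
    [1.0,0,-0.7,0,0,0],
  ],
)

```text
time_s: 37.83
tool_pos: [0.537, 0.0874, 0.3472]
eef_rot: [-3.139, 0.0, 1.57]
ft_force: [1.1, -0.6, -0.4]
grip_width: 0.0855
grasp_force: 0.0
```

Call:
carry_out(
  moves=[
    [0.4,0,0,0,0,0],
    [0.8,0,0,0,0,0],
    [1.0,0,0,0,0,0],
    [1.0,0,0,0,0,0],
    [1.0,0,0,0,0,0],
  ],
)

```text
time_s: 38.45
tool_pos: [0.5377, 0.1866, 0.3485]
eef_rot: [-3.141, 0.001, 1.569]
ft_force: [-0.6, -0.6, -0.2]
grip_width: 0.0858
grasp_force: 0.0
```

Run:
```python
from h import *
for n,(u,v) in (("side",(230,250)),("top",(325,295))):
  for i in (cv2.imread(f"pics/{n}0.png"),snapshot(n)[:,:,::-1]):
    h=cv2.cvtColor(np.ascontiguousarray(i),cv2.COLOR_BGR2HSV)[v:v+62,u:u+45].astype(int)
    b=(h[...,0]>95)&(h[...,0]<135)&(h[...,1]>80); w=((h[...,0]<8)|(h[...,0]>172))&(h[...,1]>80)
    for m in (b,w):
        q=np.argwhere(m); print(n,len(q),q.mean(0).round(1) if len(q) else "")
```

```text
side 97 [11.1 19.6]
side 29 [32.2 19.4]
side 102 [11.  19.9]
side 49 [32.4 19.5]
top 98 [16.7 18.4]
top 30 [40.2 20.7]
top 97 [16.5 18. ]
top 36 [40.  19.7]
```

The vial has not moved; the change was only shadow. I hand in.

```bash
python3 -c "
from plant import r
print(r.finish_job())"
```

```text
the job is handed in; nothing more can be done
None
```

The pan, fine sieve, coarse sieve and lid are stacked on the shaker in that order; each was set down and let go at its expected nested height, the vial, timer and jar show no movement in the images, and the job was handed in at about 38 s.

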